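# Isolate the switch box and pull its fuse carrier

### The job

Set the lever of the grey switch box upright, its isolated position, and leave it there. Then squeeze the two side catches of the carrier that has the round cartridge fuse on its top, draw that carrier straight up out of its socket, and finish while holding it level and still with its catches squeezed, its lowest point at least 5 cm above the box's cover plate. Leave the flat-topped carrier in its socket and do not disturb the tape measure and the pliers.

Things in the scene. Friction and masses are not known exactly. Their poses are not given: they have to be found in the camera images.
- switch_box: Fixed grey box on the table, 150 (x) x 270 (y) x 50 mm high; its cover plate's top is 50 mm above the table. Origin: centre of its underside; x to its back (away from the robot at yaw 0), y to its left, z up. Two like sockets at x = 0, y = -95 and -10 mm hold the two carriers, either way about; the lever is at x = 0, y = +85 mm. Cable glands stick 20 mm out of its back.
- lever (a joint): Angle of the lever: 0 = upright, negative = leaning to the box's -x (front), positive = to +x; range -0.8 to 0.8 rad. It starts leaning to the front. It stays where it is left; moving it takes 2 to 3 N at the bar.
- lever_pivot (a point): The lever's hinge point, 62 mm above the table at x = 0, y = +85 mm of the box; the hinge axis is the box's y. On either side of the lever a steel cheek plate (a disc of 22 mm radius about the hinge) reaches 84 mm above the table, 28 mm over the pair.
- lever_bar (a point): Centre of the black cross bar at the lever's end, 70 mm from the hinge: a cylinder 16 mm in diameter and 34 mm long that lies along the box's y axis (can be pinched end to end or pushed). 132 mm above the table when upright.
- fuse_carrier_grip (a point): Carrier to pull: black, a cartridge fuse (20 mm diameter, white, metal ends) lying along y on top. Point: on its centre line, midway between its two grey catch pads (at its -x and +x sides) and half-way up them, 28 mm above the cover plate when seated; axes as the box's. Fuse top 33 mm above the point, lowest point of the carrier 58 mm below it. Flange 52 x 52 mm. About 150 g (0.7 to 1.4 times).
- fuse_carrier_catch_front (a joint): Travel of the fuse carrier's catch on its -x side: 0 = out (latched), 0.0065 m = fully in. The hook frees the plate after 3.5 to 5 mm, so squeeze fully; its spring needs 5 N for that. Pads are 22 mm wide (y), 28 mm high; their outer faces are 51 mm apart, 38 mm when squeezed.
- fuse_carrier_catch_back (a joint): The same for the catch on its +x side.
- blank_carrier_grip (a point): The other carrier, the same but with a flat top 18 mm above this point and no fuse; the point and axes as for the fuse carrier. To be left in its socket.
- tape: Yellow tape measure, 36 x 68 x 62 mm, a bystander left of the box; origin at the centre of its underside.
- pliers_1: Pliers with red handles, 182 x 48 x 10 mm, lying left of the box, a bystander; origin at the centre of the underside.
There are look-alikes about, which are no part of the job. What is shaped like the part that bears fuse_carrier_grip but purple or red is not meant.

How it is judged:
By the outcome, as a careful person would: the job done as asked, in the order asked, and still so for the second after the job is handed in, while the arm keeps its last pose, push and grip.
It also fails if it takes over 48 s, if anything falls off the work surface, if the arm or the gripper's body presses on something with over 40 N, if the wrist force passes 120 N, or if a joint passes its speed limit or range.

### The arm

A 7-joint arm with a two-finger parallel gripper is mounted at the origin on the work surface; the furniture and walls round the work are solid. World frame = base frame: x ahead of the robot, y to its left, z up, the work surface at z = 0. Lengths are in m, angles in degrees, forces in N, time in s.
With the tool pointing down it reaches from about 0.4 to 0.85 m from the base axis. Payload 4.5 kg.
Tool frame: the origin (TCP) lies midway between the tips of the shut fingers; the grasp point (between the pads) lies 19 mm behind it (grip_depth is the distance from the TCP to the grasp point, in m); z points along the fingers, x is the direction in which the jaws open and shut, and the axes are right-handed (so a half turn about z gives the same grasp; the last joint's range is limited). The gripper opens to 88 mm and grips with 3 to 60 N. Pads are 18 mm wide; open, the fingers measure 123 mm over their backs; the gripper's body (75 mm by 187 mm) begins 45 mm behind the grasp point.
Start: joints at [77.395, 39.483, -11.15, 89.685, 9.013, 51.709, -12.324], TCP at [0.157, -0.605, 0.239] pointing down, gripper open.
Joint ranges: [-172.22, 172.22], [-26.19, 119.32], [-84.43, 86.54], [7.71, 146.69], [-57.33, 237.33], [2.42, 119.75], [-152.13, 152.13]. Speed limits (degrees/s): [147.25, 147.25, 180, 180, 180, 180, 180].

### API

Orientations are given as a 3x3 rotation matrix whose columns are the frame's x, y, z axes.
In Python, from workcell import * gives the robot as it stands.
- The arm moves only by the shell command python3 -m handwheel 'ROWS' [OPENING] [FORCE]. ROWS is JSON, a list of rows, each an object of numbers: "tx", "ty", "tz": the shift along the tool's x, y, z in cm; "wx", "wy", "wz": the turn, a rotation vector about the tool's x, y, z in degrees. In form: [{"tx": .., "ty": .., "tz": .., "wx": .., "wy": .., "wz": ..}, ...]. A call has 1 to 8 rows; each row is the pose to reach, as a shift and turn from the pose commanded when the call began, along the tool's axes at that moment; what a row does not reach only later rows make up. A row lasts 1/12 s, in which the tool goes at most 41.7 mm and 7.16 degrees, less where a joint would pass 70% of its speed; a pose out of reach is approached as far as the arm can. A call with a gripper value outside its range is refused whole. OPENING is the gripper command: -1 is shut, 1 is fully open, values between are in proportion, set as the call begins (- or left out, the last holds). The fingers move at their own pace and stop on an object; FORCE is the grip in N (left out, the last holds). Time passes only in rows, so rows that repeat a pose let the fingers close. It gives the time, the measured TCP pose, the force and the opening at its end, in the units of the state.
- state(): the state, without advancing time (a new reading comes with each control period).
- read_camera(name): name is "scene" or "side" or "wrist"; returns a dict with "image" (400x640x3 uint8, blue, green, red), "range_z" (400x640 float32, m along the optical axis (not along the pixel's ray), 0 where there is no reading), "vertical_fov" (degrees; the focal length in pixels is half the picture's height over the tangent of half this angle, whatever the lens; pixels are square), "cx", "cy" (the principal point, pixels), "cam_to_world" (4x4, takes a point from camera to world coordinates); the wrist camera has in their place "T_tool_cam" (4x4, takes a point from camera to tool coordinates, whose origin is the TCP and whose axes are the tool frame's). Camera axes: x right, y up, looking along -z (the intrinsics and any distortion apply to the point x, -y, -z); pixel columns grow to the right and rows downward; lengths in m; the calibration is good to about 2 mm. A picture is of the moment at which its call begins: read the wrist's pose just before it.
- job_done(): hands the job in, once; it reports no verdict.
The state is a dict: "time_s": time; "joint_pos": joint angles; "qd": joint speeds; "joint_efforts": joint torques, N m; "ee_pos": TCP position; "eef_rot": TCP orientation; "contact_force": force on the tool from outside, world axes, zero at the start; "ft_torque": the same for the moment, N m; "grip_width": finger opening in m.
Only numpy, scipy, OpenCV 4.12 (cv2) and the standard library are available. Lean on these libraries where they do the work, as an engineer would, in place of code of your own. Each camera call takes 0.05 s, during which the arm holds its last target. There are 200 camera calls.

## Working session

There is one attempt and no reset: what is moved stays moved. The work goes in short steps, Python scripts to look and compute and a shell command to move; the robot and the scene stay as the last step left them, time stands still between calls to the robot, and variables do not carry over. Pictures are saved under pics/ and viewed, about 8 in all and at most 12, crops included, and the job is handed in when it is done.

```bash
mkdir -p pics; ls; cat > h.py <<'E'
from workcell import *
import numpy as np, cv2
def cam(n):
    s=state(); c=read_camera(n)
    if 'cam_to_world' in c: T=np.array(c['cam_to_world'])
    else:
        W=np.eye(4); W[:3,:3]=np.array(s['eef_rot']); W[:3,3]=s['ee_pos']; T=W@np.array(c['T_tool_cam'])
    c['T']=T; c['f']=200/np.tan(np.radians(c['vertical_fov'])/2); return c
def pts(c):
    z=c['range_z']; v,u=np.mgrid[:400,:640]
    P=np.stack([(u-c['cx'])/c['f']*z,-(v-c['cy'])/c['f']*z,-z],-1)
    return P@c['T'][:3,:3].T+c['T'][:3,3]
E
python3 - <<'E'
from h import *
s=state(); print({k:np.round(v,3).tolist() for k,v in s.items()})
a=cam('scene');b=cam('side')
for n,c in(('scene',a),('side',b)):
    print(n,[k for k in c], c['f'],c['cx'],c['cy'],c['T'].round(3).tolist())
    cv2.imwrite(f'pics/{n}.png',c['image']); np.save(n+'.npy',pts(c))
E
```

```text
pics
{'time_s': 0.0, 'joint_pos': [77.395, 39.531, -11.144, 89.746, 9.013, 51.71, -12.323], 'qd': [-0.02, 0.049, -0.002, -0.006, 0.009, -0.098, -0.121], 'joint_efforts': [-0.0, -52.756, -1.267, -15.343, -0.053, 0.007, 0.0], 'ee_pos': [0.157, -0.604, 0.238], 'eef_rot': [[0.251, -0.968, -0.001], [-0.968, -0.251, 0.002], [-0.002, 0.0, -1.0]], 'contact_force': [-0.362, -0.314, 0.181], 'ft_torque': [0.039, -0.021, 0.053], 'grip_width': 0.088}
scene ['image', 'range_z', 'vertical_fov', 'cx', 'cy', 'cam_to_world', 'T', 'f'] 366.95066656503894 326.863184792735 205.36585556672432 [[-0.475, 0.66, -0.582, 0.015], [-0.88, -0.358, 0.312, 0.36], [-0.003, 0.66, 0.751, 0.735], [0.0, 0.0, 0.0, 1.0]]
side ['image', 'range_z', 'vertical_fov', 'cx', 'cy', 'cam_to_world', 'T', 'f'] 408.8774656066804 322.6409639580904 198.6541839782192 [[-0.95, 0.156, -0.27, 0.224], [-0.312, -0.497, 0.81, 0.933], [-0.008, 0.854, 0.52, 0.649], [0.0, 0.0, 0.0, 1.0]]
```

View pics/scene.png

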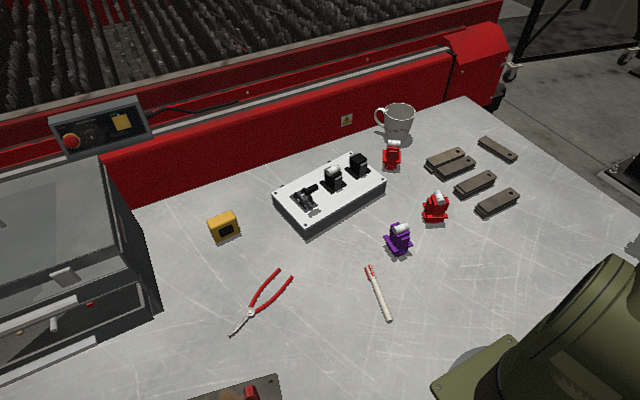

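View pics/side.png

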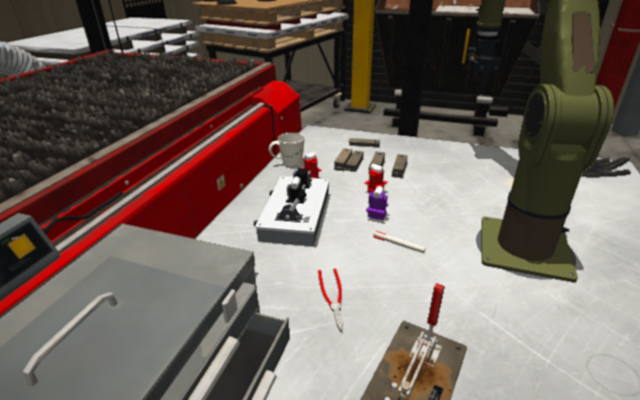

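The scene view shows the box at about (330,195), with the lever at (305,195), the fuse carrier in the middle socket at (333,178) and the blank at (358,163). The purple and red look-alikes stand outside the box, with the tape measure at (223,226) and the pliers at (262,300). The side view agrees.

```bash
python3 - <<'E'
from h import *
P=np.load('scene.npy'); im=cv2.imread('pics/scene.png')
roi=np.zeros((400,640),bool); roi[140:245,265:392]=1
m=roi&(abs(P[...,2]-.05)<.006)&(im.min(2)>110)
n,l,st,_=cv2.connectedComponentsWithStats(m.astype(np.uint8)); k=1+st[1:,4].argmax(); m=l==k
xy=P[m][:,:2].astype(np.float32); print(m.sum(),np.median(P[m][:,2]))
print(cv2.minAreaRect((xy*1000)))
(c,(w,h),a)=cv2.minAreaRect(xy*1000)
b=cv2.boxPoints((c,(w,h),a)); print(b)
# long axis -> box y
e=[b[1]-b[0],b[2]-b[1]]; L=max(e,key=np.linalg.norm); 
y=L/np.linalg.norm(L); y=y if y[1]>0 else -y; x=np.array([y[1],-y[0]])
print('yaw',np.degrees(np.arctan2(x[1],x[0])))
R=np.c_[x,y]; q=roi&(P[...,2]>.06)&(P[...,2]<.2)
Q=P[q]; B=(Q[:,:2]*1000-c)@R; 
for lo,hi in((-130,-60),(-45,25),(50,125)):
    s=(B[:,1]>lo)&(B[:,1]<hi)&(abs(B[:,0])<90)
    print(lo,s.sum(),np.percentile(B[s],[2,50,98],axis=0).round(1).tolist(),np.percentile(Q[s][:,2],[50,90,98]).round(3))
s=(B[:,1]>50)&(Q[:,2]>.1)&(B[:,1]<125); print(np.c_[B[s],Q[s][:,2]*1000].round()[::4])
cv2.imwrite('pics/crop.png',cv2.resize(im[135:255,260:400],None,fx=5,fy=5,interpolation=cv2.INTER_CUBIC)[:600])
d=cv2.imread('pics/side.png')
E
```

```text
2957 0.04898305960682914
((603.2860107421875, 36.721588134765625), (152.663330078125, 272.0208740234375), 9.426175117492676)
[[ 505.7097    158.3942  ]
 [ 550.2604   -109.953705]
 [ 700.8623    -84.95102 ]
 [ 656.31165   183.39688 ]]
yaw 9.42618
-130 300 [[-25.3, -109.4], [-7.2, -88.7], [22.5, -76.3]] [0.088 0.095 0.096]
-45 334 [[-25.5, -25.8], [-8.3, -2.9], [21.4, 8.3]] [0.091 0.108 0.11 ]
50 243 [[-44.7, 71.0], [-18.0, 89.4], [17.3, 101.8]] [0.08  0.127 0.129]
[[-30.  72. 125.]
 [-34.  78. 128.]
 [-38.  70. 127.]
 [-37.  77. 127.]
 [-42.  69. 126.]
 [-38.  83. 128.]
 [-42.  75. 126.]
 [-34.  92. 128.]
 [-40.  85. 128.]
 [-45.  77. 127.]
 [-33.  98. 127.]
 [-40.  91. 128.]
 [-42.  81. 124.]
 [-45.  72. 120.]
 [-37.  97. 127.]
 [-42.  89. 125.]
 [-45.  81. 123.]
 [-36. 102. 125.]
 [-43.  96. 128.]
 [-43.  85. 121.]
 [-34. 101. 120.]
 [-44.  97. 126.]
 [-44.  85. 118.]
 [-42.  99. 122.]
 [-38. 101. 117.]
 [-43. 102. 118.]]
```

View pics/crop.png

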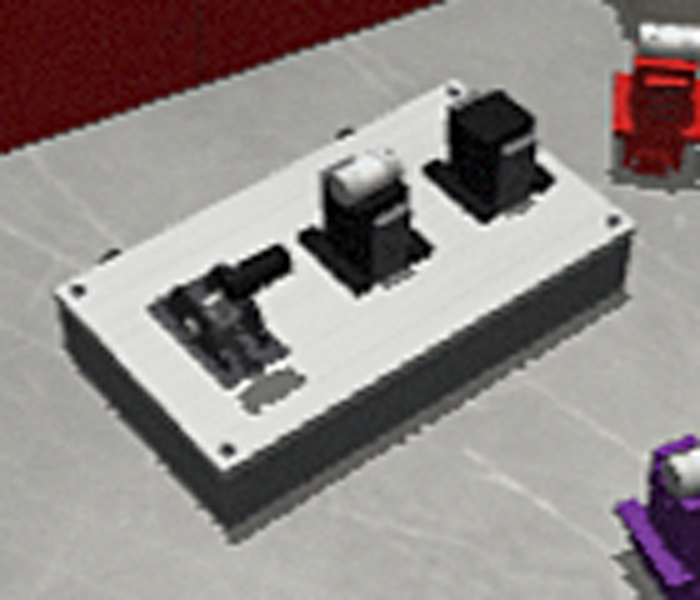

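The crop confirms it: the lever bar leans towards the front edge, the fuse carrier has the white cartridge (370,175 in the crop), and the blank is at (495,150). Box centre is (603.3, 36.7) mm, yaw 9.4°. The bar is about 39 mm in front of the hinge, at z of about 120 mm.

```bash
cat >> h.py <<'E'
C=np.array([.6033,.0367]); YAW=9.43
def box(x,y):
    a=np.radians(YAW); return C+np.array([[np.cos(a),-np.sin(a)],[np.sin(a),np.cos(a)]])@[x/1000,y/1000]
def delta(xy,z,jaw):
    """tool-frame shift (cm) and turn (deg) to TCP at xy,z, pointing down, jaws along world angle jaw (mod 180)"""
    from scipy.spatial.transform import Rotation as Ro
    s=state(); R=np.array(s['eef_rot']); cur=np.degrees(np.arctan2(R[1,0],R[0,0]))
    j=jaw+180*np.round((cur-jaw)/180); a=np.radians(j)
    T=np.array([[np.cos(a),np.sin(a),0],[np.sin(a),-np.cos(a),0],[0,0,-1]])
    print('t cm',(R.T@(np.r_[xy,z]-s['ee_pos'])*100).round(2),'w',np.degrees(Ro.from_matrix(R.T@T).as_rotvec()).round(2),'t',s['time_s'],'F',np.round(s['contact_force'],1),'grip',s['grip_width'])
E
python3 - <<'E'
from h import *
delta([.45,-.25],.27,YAW+90); delta(box(-39,60),.27,YAW+90)
E
```

```text
t cm [-26.95 -37.29  -3.16] w [0.01 0.09 5.11] t 0.1 F [-0.2  0.1 -0. ] grip 0.08789250847686707
t cm [-57.18 -55.98  -3.11] w [0.01 0.09 5.11] t 0.1 F [-0.2  0.1 -0. ] grip 0.08789250847686707
```

```bash
python3 -m handwheel '[{"tx":-1,"ty":-1.4,"tz":-1,"wz":1},{"tx":-3,"ty":-4,"tz":-2,"wz":2},{"tx":-5,"ty":-7,"tz":-3,"wz":3},{"tx":-7,"ty":-10,"tz":-3,"wz":4},{"tx":-9,"ty":-13,"tz":-3,"wz":5.1},{"tx":-11,"ty":-16,"tz":-3,"wz":5.1},{"tx":-13,"ty":-19,"tz":-3,"wz":5.1},{"tx":-15,"ty":-22,"tz":-3,"wz":5.1}]' 0.3
python3 - <<'E'
from h import *
delta([.45,-.2],.27,YAW+90); delta(box(-39,60),.27,YAW+90)
E
```

```text
t cm [-31.79 -38.54  -3.15] w [0.01 0.09 5.11] t 0.1 F [-0.2  0.1 -0. ] grip 0.08789250847686707
t cm [-57.18 -55.98  -3.11] w [0.01 0.09 5.11] t 0.1 F [-0.2  0.1 -0. ] grip 0.08789250847686707$[0]: bad value
```

```bash
python3 -m handwheel '[{"tx":-1,"ty":-1.4,"tz":-1,"wx":0,"wy":0,"wz":1},{"tx":-3,"ty":-4,"tz":-2,"wx":0,"wy":0,"wz":2},{"tx":-5,"ty":-7,"tz":-3,"wx":0,"wy":0,"wz":3},{"tx":-7,"ty":-10,"tz":-3,"wx":0,"wy":0,"wz":4},{"tx":-9,"ty":-13,"tz":-3,"wx":0,"wy":0,"wz":5.1},{"tx":-11,"ty":-16,"tz":-3,"wx":0,"wy":0,"wz":5.1},{"tx":-13,"ty":-19,"tz":-3,"wx":0,"wy":0,"wz":5.1},{"tx":-15,"ty":-22,"tz":-3,"wx":0,"wy":0,"wz":5.1}]' 0.3
python3 - <<'E'
from h import *
delta([.45,-.2],.27,YAW+90); delta(box(-39,60),.27,YAW+90)
E
```

```text
time_s: 0.77
ee_pos: [0.3329, -0.403, 0.2686]
eef_rot: [[0.164, -0.986, -0.0], [-0.986, -0.164, 0.0], [-0.0, 0.0, -1.0]]
contact_force: [0.2, 0.7, 1.2]
grip_width: 0.0572
t cm [-18.1  -14.88  -0.14] w [ 0.02  0.02 -0.  ] t 0.7667 F [0.2 0.7 1.2] grip 0.05722607850814008
t cm [-44.94 -29.98  -0.14] w [ 0.02  0.02 -0.  ] t 0.7667 F [0.2 0.7 1.2] grip 0.05722607850814008
```

```bash
python3 -m handwheel '[{"tx":-3,"ty":-2,"tz":0,"wx":0,"wy":0,"wz":0},{"tx":-6,"ty":-4,"tz":0,"wx":0,"wy":0,"wz":0},{"tx":-9,"ty":-6,"tz":0,"wx":0,"wy":0,"wz":0},{"tx":-12,"ty":-8,"tz":0,"wx":0,"wy":0,"wz":0},{"tx":-15,"ty":-10,"tz":0,"wx":0,"wy":0,"wz":0},{"tx":-18,"ty":-12,"tz":0,"wx":0,"wy":0,"wz":0},{"tx":-21,"ty":-14,"tz":0,"wx":0,"wy":0,"wz":0},{"tx":-24,"ty":-16,"tz":0,"wx":0,"wy":0,"wz":0}]'
python3 -m handwheel '[{"tx":-3,"ty":-2,"tz":0,"wx":0,"wy":0,"wz":0},{"tx":-6,"ty":-4,"tz":0,"wx":0,"wy":0,"wz":0},{"tx":-9,"ty":-6,"tz":0,"wx":0,"wy":0,"wz":0},{"tx":-12,"ty":-8,"tz":0,"wx":0,"wy":0,"wz":0},{"tx":-15,"ty":-10,"tz":0,"wx":0,"wy":0,"wz":0},{"tx":-18,"ty":-12,"tz":0,"wx":0,"wy":0,"wz":0},{"tx":-20,"ty":-13.5,"tz":0,"wx":0,"wy":0,"wz":0},{"tx":-21,"ty":-14,"tz":0,"wx":0,"wy":0,"wz":0}]'
python3 -m handwheel '[{"tx":0,"ty":0,"tz":0,"wx":0,"wy":0,"wz":0},{"tx":0,"ty":0,"tz":0,"wx":0,"wy":0,"wz":0}]'
python3 - <<'E'
from h import *
c=cam('wrist'); cv2.imwrite('pics/w1.png',c['image']); np.save('w1.npy',pts(c)); print(c['f'],c['T'].round(3).tolist())
delta(box(-39,85),.101,YAW+90)
E
```

```text
time_s: 1.43
ee_pos: [0.4509, -0.1399, 0.2686]
eef_rot: [[0.164, -0.986, -0.001], [-0.986, -0.164, -0.0], [-0.0, 0.001, -1.0]]
contact_force: [0.6, 0.1, 0.6]
grip_width: 0.0573
time_s: 2.1
ee_pos: [0.5554, 0.0933, 0.2683]
eef_rot: [[0.169, -0.986, 0.001], [-0.986, -0.169, 0.003], [-0.002, -0.001, -1.0]]
contact_force: [0.1, 0.1, -0.4]
grip_width: 0.0574
time_s: 2.27
ee_pos: [0.5535, 0.0873, 0.2682]
eef_rot: [[0.164, -0.986, -0.002], [-0.986, -0.164, -0.002], [0.001, 0.002, -1.0]]
contact_force: [0.4, -0.5, 0.4]
grip_width: 0.057
335.915864172799 [[0.163, 0.952, 0.258, 0.62], [-0.987, 0.157, 0.043, 0.099], [0.001, -0.262, 0.965, 0.413], [0.0, 0.0, 0.0, 1.0]]
t cm [-2.85 -0.24 16.73] w [ 0.11 -0.11 -0.12] t 2.3167 F [-0.7 -0.5 -0.7] grip 0.057170113455522434
```

View pics/w1.png

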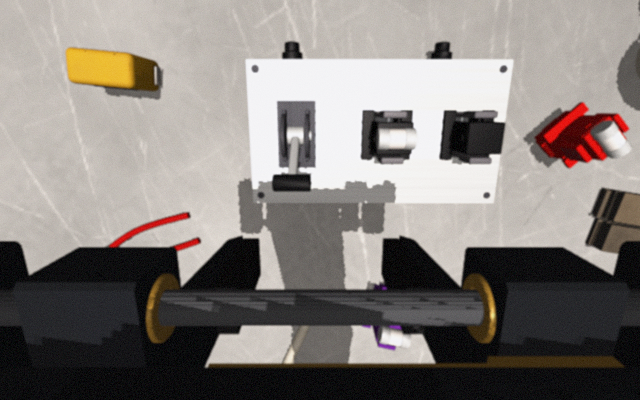

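The wrist view shows the bar at (292,183), lever foot (296,135), fuse (394,137) and blank (475,137), with the plate corners clear at (247,60) and (513,60). I'll refine the poses from it.

```bash
python3 - <<'E'
from h import *
P=np.load('w1.npy'); im=cv2.imread('pics/w1.png')
roi=np.zeros((400,640),bool); roi[45:215,235:525]=1
m=roi&(abs(P[...,2]-.05)<.006)
xy=P[m][:,:2]; print(np.median(P[m][:,2]))
(c,(w,h),a)=cv2.minAreaRect((xy*1000).astype(np.float32)); print(c,w,h,a)
a9=np.radians(YAW);R=np.array([[np.cos(a9),-np.sin(a9)],[np.sin(a9),np.cos(a9)]])
def st(s,n):
    B=(P[s][:,:2]-C)@R*1000; print(n,s.sum(),'box min/med/max',np.percentile(B,[2,50,98],axis=0).round(1).tolist(),'z',np.percentile(P[s][:,2],[5,50,98]).round(4))
z=P[...,2]; g=im.max(2).astype(int)
for n,(r0,r1,c0,c1,zl) in dict(bar=(170,195,265,320,.1),fuse=(110,165,365,420,.09),blank=(110,160,440,505,.085)).items():
    q=np.zeros_like(roi);q[r0:r1,c0:c1]=1; st(q&(z>zl)&(z<.16),n)
for n,(r0,r1,c0,c1) in dict(flange=(105,165,355,420)).items():
    q=np.zeros_like(roi);q[r0:r1,c0:c1]=1; st(q&(g<60)&(z<.066),n); print(np.histogram(z[q],bins=np.arange(.045,.12,.005)))
# edges of plate rows in box frame
st(m,'plate')
E
```

```text
0.04895063980135533
(603.4348754882812, 35.87860107421875) 150.27804565429688 271.5696105957031 9.252017974853516
bar 722 box min/med/max [[-43.5, 68.4], [-34.7, 84.1], [-27.5, 100.4]] z [0.1197 0.1268 0.1292]
fuse 1538 box min/med/max [[-22.9, -26.1], [1.4, -9.6], [23.6, 6.6]] z [0.0905 0.1018 0.11  ]
blank 1548 box min/med/max [[-19.3, -110.9], [1.9, -93.3], [23.6, -78.2]] z [0.0881 0.0944 0.0962]
flange 277 box min/med/max [[-23.1, -34.1], [-1.8, 4.3], [22.4, 13.7]] z [0.034  0.0547 0.0646]
(array([1177,  467,  279,   16,   34,   58,   42,   56,  103,  574,  150,
        160,  623,   31]), array([0.045, 0.05 , 0.055, 0.06 , 0.065, 0.07 , 0.075, 0.08 , 0.085,
       0.09 , 0.095, 0.1  , 0.105, 0.11 , 0.115]))
plate 30171 box min/med/max [[-72.2, -129.5], [16.1, 9.7], [73.0, 130.1]] z [0.0476 0.049  0.0547]
```

```bash
sed -i 's/^C=.*/C=np.array([.6034,.0363]); YAW=9.35/' h.py
python3 -m handwheel '[{"tx":-1,"ty":-0.2,"tz":2,"wx":0,"wy":0,"wz":0},{"tx":-2.2,"ty":-0.4,"tz":5,"wx":0,"wy":0,"wz":0},{"tx":-2.8,"ty":-0.4,"tz":8,"wx":0,"wy":0,"wz":0},{"tx":-2.8,"ty":-0.4,"tz":10,"wx":0,"wy":0,"wz":0},{"tx":-2.8,"ty":-0.4,"tz":11,"wx":0,"wy":0,"wz":0},{"tx":-2.8,"ty":-0.4,"tz":11,"wx":0,"wy":0,"wz":0},{"tx":-2.8,"ty":-0.4,"tz":11,"wx":0,"wy":0,"wz":0}]'
python3 -c "
from h import *
delta(box(-37,84.5),.102,YAW+90)"
```

```text
time_s: 2.9
ee_pos: [0.5539, 0.1149, 0.1592]
eef_rot: [[0.162, -0.987, 0.0], [-0.987, -0.162, -0.001], [0.001, 0.0, -1.0]]
contact_force: [-0.1, 0.2, 0.7]
grip_width: 0.0568
t cm [0.11 0.09 5.72] w [ 0.   -0.06 -0.05] t 2.9 F [-0.1  0.2  0.7] grip 0.0568147682965222
```

```bash

python3 -m handwheel '[{"tx":0.1,"ty":0.1,"tz":1.5,"wx":0,"wy":0,"wz":0},{"tx":0.1,"ty":0.1,"tz":3,"wx":0,"wy":0,"wz":0},{"tx":0.1,"ty":0.1,"tz":4.5,"wx":0,"wy":0,"wz":0},{"tx":0.1,"ty":0.1,"tz":5.3,"wx":0,"wy":0,"wz":0},{"tx":0.1,"ty":0.1,"tz":5.7,"wx":0,"wy":0,"wz":0},{"tx":0.1,"ty":0.1,"tz":5.7,"wx":0,"wy":0,"wz":0},{"tx":0.1,"ty":0.1,"tz":5.7,"wx":0,"wy":0,"wz":0}]'
python3 -m handwheel '[{"tx":0,"ty":0,"tz":0,"wx":0,"wy":0,"wz":0},{"tx":0,"ty":0,"tz":0,"wx":0,"wy":0,"wz":0},{"tx":0,"ty":0,"tz":0,"wx":0,"wy":0,"wz":0},{"tx":0,"ty":0,"tz":0,"wx":0,"wy":0,"wz":0},{"tx":0,"ty":0,"tz":0,"wx":0,"wy":0,"wz":0},{"tx":0,"ty":0,"tz":0,"wx":0,"wy":0,"wz":0}]' -0.5 15
python3 -c "
from h import *
delta(box(0,84.5),.113,YAW+90)"
```

```text
time_s: 3.48
ee_pos: [0.5536, 0.1156, 0.1026]
eef_rot: [[0.164, -0.987, 0.001], [-0.987, -0.164, 0.0], [0.0, -0.002, -1.0]]
contact_force: [0.4, -0.6, 0.6]
grip_width: 0.0575
time_s: 3.98
ee_pos: [0.5535, 0.1137, 0.1022]
eef_rot: [[0.163, -0.987, 0.001], [-0.987, -0.163, -0.002], [0.002, -0.001, -1.0]]
contact_force: [1.1, -6.0, 3.7]
grip_width: 0.0336
t cm [ 0.01 -3.67 -1.08] w [-0.03 -0.14  0.01] t 3.9833 F [ 1.1 -6.   3.7] grip 0.03359047797974611
```

The fingers stopped at 33.6 mm, so the bar (34 mm) is pinched. Now I'll swing it along the arc.

```bash

python3 -m handwheel '[{"tx":0,"ty":-0.5,"tz":-0.3,"wx":0,"wy":0,"wz":0},{"tx":0,"ty":-1,"tz":-0.55,"wx":0,"wy":0,"wz":0},{"tx":0,"ty":-1.5,"tz":-0.7,"wx":0,"wy":0,"wz":0},{"tx":0,"ty":-2,"tz":-0.85,"wx":0,"wy":0,"wz":0},{"tx":0,"ty":-2.5,"tz":-1,"wx":0,"wy":0,"wz":0},{"tx":0,"ty":-3,"tz":-1.05,"wx":0,"wy":0,"wz":0},{"tx":0,"ty":-3.4,"tz":-1.1,"wx":0,"wy":0,"wz":0},{"tx":0,"ty":-3.7,"tz":-1.1,"wx":0,"wy":0,"wz":0}]'
python3 -m handwheel '[{"tx":0,"ty":0,"tz":0,"wx":0,"wy":0,"wz":0},{"tx":0,"ty":0,"tz":0,"wx":0,"wy":0,"wz":0},{"tx":0,"ty":0,"tz":0,"wx":0,"wy":0,"wz":0},{"tx":0,"ty":0,"tz":0,"wx":0,"wy":0,"wz":0}]'
python3 -c "
from h import *
delta(box(0,84.5),.113,YAW+90)
for n in('scene','side'):
  c=cam(n); cv2.imwrite(f'pics/{n}2.png',c['image']); np.save(n+'2.npy',pts(c))
"
```

```text
time_s: 4.65
ee_pos: [0.5875, 0.1193, 0.1124]
eef_rot: [[0.163, -0.987, -0.005], [-0.987, -0.163, -0.004], [0.003, 0.005, -1.0]]
contact_force: [-2.8, -6.5, 4.8]
grip_width: 0.0337
time_s: 4.98
ee_pos: [0.5883, 0.1195, 0.1125]
eef_rot: [[0.163, -0.987, -0.003], [-0.987, -0.163, -0.003], [0.003, 0.003, -1.0]]
contact_force: [-1.3, -5.5, 2.4]
grip_width: 0.0336
t cm [ 0.   -0.14 -0.05] w [ 0.18 -0.16  0.01] t 4.9833 F [-1.3 -5.5  2.4] grip 0.0336318640955601
```

```bash

python3 -m handwheel '[{"tx":0,"ty":-0.15,"tz":0,"wx":0,"wy":0,"wz":0},{"tx":0,"ty":-0.15,"tz":0,"wx":0,"wy":0,"wz":0},{"tx":0,"ty":-0.15,"tz":0,"wx":0,"wy":0,"wz":0},{"tx":0,"ty":-0.15,"tz":0,"wx":0,"wy":0,"wz":0}]'
python3 -m handwheel '[{"tx":0,"ty":0,"tz":0,"wx":0,"wy":0,"wz":0},{"tx":0,"ty":0,"tz":0,"wx":0,"wy":0,"wz":0},{"tx":0,"ty":0,"tz":0,"wx":0,"wy":0,"wz":0},{"tx":0,"ty":0,"tz":0,"wx":0,"wy":0,"wz":0},{"tx":0,"ty":0,"tz":0,"wx":0,"wy":0,"wz":0}]' 0.3
python3 -m handwheel '[{"tx":0,"ty":0,"tz":-1,"wx":0,"wy":0,"wz":0},{"tx":0,"ty":0,"tz":-3,"wx":0,"wy":0,"wz":0},{"tx":0,"ty":1.5,"tz":-6,"wx":0,"wy":0,"wz":0},{"tx":0,"ty":3,"tz":-9,"wx":0,"wy":0,"wz":0},{"tx":0,"ty":4,"tz":-12,"wx":0,"wy":0,"wz":0},{"tx":0,"ty":4,"tz":-14,"wx":0,"wy":0,"wz":0},{"tx":0,"ty":4,"tz":-15,"wx":0,"wy":0,"wz":0},{"tx":0,"ty":4,"tz":-15,"wx":0,"wy":0,"wz":0}]'
python3 -m handwheel '[{"tx":0,"ty":0,"tz":0,"wx":0,"wy":0,"wz":0},{"tx":0,"ty":0,"tz":0,"wx":0,"wy":0,"wz":0}]'
cat > lev.py <<'E'
from h import *
import sys
tag=sys.argv[1]
a9=np.radians(YAW);R=np.array([[np.cos(a9),-np.sin(a9)],[np.sin(a9),np.cos(a9)]])
for n in sys.argv[2:]:
    c=cam(n); im=c['image']; cv2.imwrite(f'pics/{n}{tag}.png',im); P=pts(c)
    B=np.dstack([(P[...,:2]-C)@R*1000,P[...,2]*1000])
    s=(abs(B[...,0])<60)&(abs(B[...,1]-85)<25)&(B[...,2]>115)&(B[...,2]<150)&(im.max(2)<120)
    b=B[s]; print(n,len(b),np.percentile(b,[2,50,98],axis=0).round(1).tolist(),'cam at',((c['T'][:2,3]-C)@R*1000).round(),c['T'][2,3])
    # ridge: highest points of the bar, on a circle of 8 mm about the centre
    f=lambda p: np.hypot(b[:,0]-p[0],b[:,2]-p[1])-8
    from scipy.optimize import least_squares
    r=least_squares(f,[0,132],loss='soft_l1'); print(' circle centre x,z',r.x.round(1),'angle',np.arctan2(r.x[0],r.x[1]-62).round(3))
E
python3 lev.py 3 wrist scene side
python3 -c "
from h import *
delta(box(0,-10),.28,YAW)"
```

```text
time_s: 5.42
ee_pos: [0.5893, 0.1196, 0.1125]
eef_rot: [[0.163, -0.987, -0.004], [-0.987, -0.163, -0.004], [0.003, 0.004, -1.0]]
contact_force: [-1.2, -4.9, 3.5]
grip_width: 0.0335
time_s: 5.83
ee_pos: [0.5909, 0.1228, 0.1127]
eef_rot: [[0.165, -0.986, 0.0], [-0.986, -0.165, 0.001], [-0.001, -0.0, -1.0]]
contact_force: [0.4, 0.2, -0.3]
grip_width: 0.0575
time_s: 6.5
ee_pos: [0.553, 0.116, 0.2655]
eef_rot: [[0.164, -0.986, 0.006], [-0.986, -0.164, 0.002], [-0.001, -0.006, -1.0]]
contact_force: [0.5, 0.1, -0.3]
grip_width: 0.0575
time_s: 6.67
ee_pos: [0.5508, 0.1153, 0.2613]
eef_rot: [[0.164, -0.986, -0.002], [-0.986, -0.164, -0.001], [0.0, 0.002, -1.0]]
contact_force: [-0.2, -0.5, -0.0]
grip_width: 0.0573
wrist 802 [[-9.0, 69.3, 131.7], [-0.8, 85.0, 137.5], [6.3, 100.3, 139.6]] cam at [28. 87.] 0.40596110431345434
 circle centre x,z [ -1.3 130.7] angle -0.019
scene 100 [[-9.2, 69.4, 117.4], [-5.7, 87.2, 135.7], [1.3, 102.5, 140.1]] cam at [-528.  415.] 0.7351666020245681
 circle centre x,z [ -0.7 130.4] angle -0.01
side 64 [[-8.0, 69.1, 117.6], [-3.2, 90.2, 136.6], [3.6, 102.3, 141.4]] cam at [-229.  947.] 0.6488283657167431
 circle centre x,z [ -0.2 132.1] angle -0.002
t cm [ 9.65 -3.89 -1.89] w [  0.14   0.11 -89.9 ] t 6.8167 F [ 0.  -0.3  0.3] grip 0.05716916889478955
```

View pics/wrist3.png

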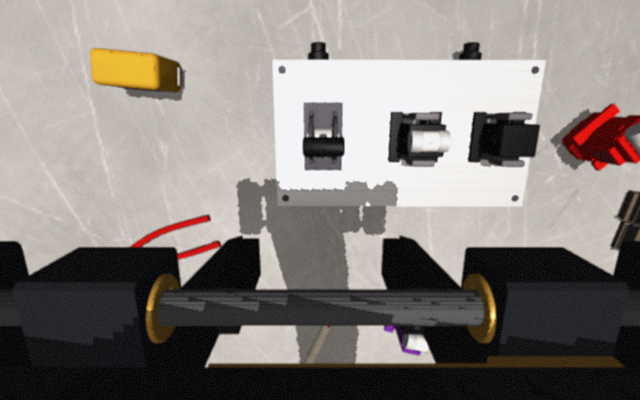

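The lever bar now sits over the hinge in all three views (circle fits give -0.02 to -0.002 rad). In the picture the bar is at (323,146) and the fuse carrier at (425,137). Next I turn to the carrier.

```bash
python3 -c "
from h import *
print(state()['joint_pos'])"
python3 -m handwheel '[{"tx":1,"ty":-0.4,"tz":-1,"wx":0,"wy":0,"wz":-7},{"tx":2,"ty":-0.8,"tz":-1.5,"wx":0,"wy":0,"wz":-14},{"tx":3.2,"ty":-1.3,"tz":-1.9,"wx":0,"wy":0,"wz":-21},{"tx":4.5,"ty":-1.8,"tz":-1.9,"wx":0,"wy":0,"wz":-28},{"tx":5.8,"ty":-2.3,"tz":-1.9,"wx":0,"wy":0,"wz":-35},{"tx":7,"ty":-2.8,"tz":-1.9,"wx":0,"wy":0,"wz":-42},{"tx":8,"ty":-3.2,"tz":-1.9,"wx":0,"wy":0,"wz":-49},{"tx":9,"ty":-3.6,"tz":-1.9,"wx":0,"wy":0,"wz":-56}]' 1 15
python3 -c "
from h import *
print(state()['joint_pos'])
delta(box(0,-10),.20,YAW)"
```

```text
[ -11.57546168   33.09499962   -8.14595837   99.06317789    5.92760578
   48.42407266 -102.9220928 ]
time_s: 7.48
ee_pos: [0.6017, 0.0317, 0.2806]
eef_rot: [[0.912, -0.411, -0.002], [-0.411, -0.912, -0.0], [-0.002, 0.001, -1.0]]
contact_force: [0.2, -0.8, -1.1]
grip_width: 0.088
[  6.48179556  36.36430871 -24.53223164  90.27660839  17.01491041
  57.19109393 -47.37555241]
t cm [0.54 0.34 8.06] w [ 2.000e-02  1.000e-01 -3.359e+01] t 7.4833 F [ 0.2 -0.8 -1.1] grip 0.08802142720319782
```

```bash

python3 -m handwheel '[{"tx":0.2,"ty":0.1,"tz":0.5,"wx":0,"wy":0,"wz":-7},{"tx":0.5,"ty":0.3,"tz":1.5,"wx":0,"wy":0,"wz":-14},{"tx":0.5,"ty":0.3,"tz":3,"wx":0,"wy":0,"wz":-21},{"tx":0.5,"ty":0.3,"tz":5,"wx":0,"wy":0,"wz":-28},{"tx":0.5,"ty":0.3,"tz":6.5,"wx":0,"wy":0,"wz":-33.6},{"tx":0.5,"ty":0.3,"tz":8,"wx":0,"wy":0,"wz":-33.6},{"tx":0.5,"ty":0.3,"tz":8,"wx":0,"wy":0,"wz":-33.6},{"tx":0.5,"ty":0.3,"tz":8,"wx":0,"wy":0,"wz":-33.6}]'
python3 - <<'E'
from h import *
a9=np.radians(YAW);R=np.array([[np.cos(a9),-np.sin(a9)],[np.sin(a9),np.cos(a9)]])
c=cam('wrist'); im=c['image']; cv2.imwrite('pics/w4.png',im); P=pts(c)
B=np.dstack([(P[...,:2]-C)@R*1000,P[...,2]*1000])
for lo,hi in((98,115),(85,95),(52,66)):
    s=(abs(B[...,0])<35)&(abs(B[...,1]+10)<35)&(B[...,2]>lo)&(B[...,2]<hi)
    if s.sum(): print(lo,s.sum(),np.percentile(B[s],[2,50,98],axis=0).round(1).tolist())
delta(box(0,-10),.064,YAW)
E
```

```text
time_s: 8.15
ee_pos: [0.6043, 0.0275, 0.2005]
eef_rot: [[0.988, 0.157, -0.003], [0.157, -0.988, -0.0], [-0.003, -0.0, -1.0]]
contact_force: [-0.4, -0.7, -0.2]
grip_width: 0.088
98 1149 [[-8.8, -26.3, 100.8], [0.3, -8.7, 107.7], [9.2, 6.7, 110.0]]
85 956 [[-24.1, -25.0, 85.9], [0.8, -8.2, 91.5], [24.5, 6.7, 94.9]]
52 986 [[-24.8, -34.8, 53.2], [-0.0, 8.6, 54.8], [24.9, 15.5, 64.3]]
t cm [-0.02  0.14 13.76] w [-0.01  0.03 -0.34] t 8.2 F [ 0.3 -0.6  0.4] grip 0.08796740404198287
```

View pics/w4.png

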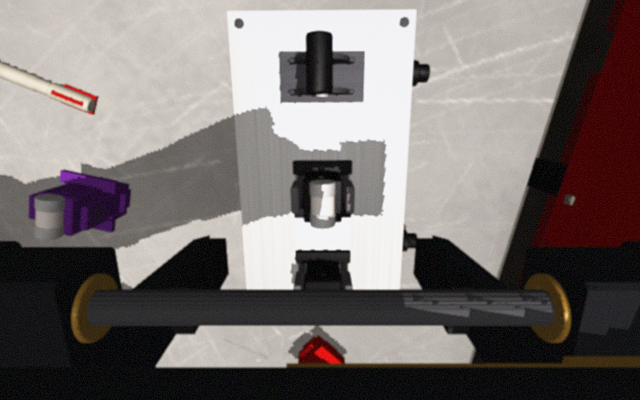

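The view shows the fuse at (322,203) between the catch pads, with the jaws straddling it evenly. It measures box (0,-10), as expected. The flange top is at about 55 mm. Descend.

```bash

python3 -m handwheel '[{"tx":0,"ty":0.1,"tz":1.5,"wx":0,"wy":0,"wz":-0.3},{"tx":0,"ty":0.1,"tz":3.5,"wx":0,"wy":0,"wz":-0.3},{"tx":0,"ty":0.1,"tz":5.5,"wx":0,"wy":0,"wz":-0.3},{"tx":0,"ty":0.1,"tz":7.5,"wx":0,"wy":0,"wz":-0.3},{"tx":0,"ty":0.1,"tz":9,"wx":0,"wy":0,"wz":-0.3},{"tx":0,"ty":0.1,"tz":10.5,"wx":0,"wy":0,"wz":-0.3},{"tx":0,"ty":0.1,"tz":11,"wx":0,"wy":0,"wz":-0.3},{"tx":0,"ty":0.1,"tz":11,"wx":0,"wy":0,"wz":-0.3}]'
python3 -m handwheel '[{"tx":0,"ty":0,"tz":1,"wx":0,"wy":0,"wz":0},{"tx":0,"ty":0,"tz":2,"wx":0,"wy":0,"wz":0},{"tx":0,"ty":0,"tz":2.8,"wx":0,"wy":0,"wz":0},{"tx":0,"ty":0,"tz":2.8,"wx":0,"wy":0,"wz":0},{"tx":0,"ty":0,"tz":2.8,"wx":0,"wy":0,"wz":0}]'
python3 -c "
from h import *
delta(box(0,-10),.062,YAW)"
```

```text
time_s: 8.87
ee_pos: [0.6051, 0.0268, 0.0914]
eef_rot: [[0.987, 0.162, -0.001], [0.162, -0.987, -0.0], [-0.001, 0.0, -1.0]]
contact_force: [-0.5, 0.3, -0.3]
grip_width: 0.0881
time_s: 9.28
ee_pos: [0.6048, 0.0267, 0.0632]
eef_rot: [[0.987, 0.162, -0.001], [0.162, -0.987, -0.0], [-0.001, 0.0, -1.0]]
contact_force: [-0.3, -0.1, 0.2]
grip_width: 0.0884
t cm [0.02 0.03 0.12] w [ 0.01  0.06 -0.01] t 9.2833 F [-0.3 -0.1  0.2] grip 0.08837082068464376
```

```bash

python3 -m handwheel '[{"tx":0,"ty":0,"tz":0.1,"wx":0,"wy":0,"wz":0},{"tx":0,"ty":0,"tz":0.1,"wx":0,"wy":0,"wz":0},{"tx":0,"ty":0,"tz":0.1,"wx":0,"wy":0,"wz":0},{"tx":0,"ty":0,"tz":0.1,"wx":0,"wy":0,"wz":0},{"tx":0,"ty":0,"tz":0.1,"wx":0,"wy":0,"wz":0},{"tx":0,"ty":0,"tz":0.1,"wx":0,"wy":0,"wz":0},{"tx":0,"ty":0,"tz":0.1,"wx":0,"wy":0,"wz":0},{"tx":0,"ty":0,"tz":0.1,"wx":0,"wy":0,"wz":0}]' -1 30
python3 -m handwheel '[{"tx":0,"ty":0,"tz":0,"wx":0,"wy":0,"wz":0},{"tx":0,"ty":0,"tz":0,"wx":0,"wy":0,"wz":0},{"tx":0,"ty":0,"tz":0,"wx":0,"wy":0,"wz":0},{"tx":0,"ty":0,"tz":0,"wx":0,"wy":0,"wz":0}]'
```

```text
time_s: 9.95
ee_pos: [0.6053, 0.0268, 0.0629]
eef_rot: [[0.987, 0.162, 0.0], [0.162, -0.987, -0.0], [0.0, 0.0, -1.0]]
contact_force: [0.4, -0.6, 0.7]
grip_width: 0.037
time_s: 10.28
ee_pos: [0.6053, 0.0268, 0.0629]
eef_rot: [[0.987, 0.162, 0.0], [0.162, -0.987, -0.0], [0.0, 0.0, -1.0]]
contact_force: [-0.3, -0.6, 3.5]
grip_width: 0.0354
```

Grip width is 35.4 mm, a little under the nominal 38 mm, and it was still shrinking. I'll settle at a lower force before pulling.

```bash

python3 -m handwheel '[{"tx":0,"ty":0,"tz":0,"wx":0,"wy":0,"wz":0},{"tx":0,"ty":0,"tz":0,"wx":0,"wy":0,"wz":0},{"tx":0,"ty":0,"tz":0,"wx":0,"wy":0,"wz":0}]' -1 22
python3 - <<'E'
from h import *
for n,r in(('side',(150,260,230,350)),('scene',(135,255,260,400))):
    c=cam(n); cv2.imwrite(f'pics/{n}5.png',cv2.resize(c['image'][r[0]:r[1],r[2]:r[3]],None,fx=4,fy=4,interpolation=cv2.INTER_CUBIC))
a,b=cv2.imread('pics/side5.png'),cv2.imread('pics/scene5.png')
h=min(a.shape[0],b.shape[0]); o=np.hstack([a[:h],b[:h]]); cv2.imwrite('pics/both5.png',cv2.resize(o,(800,int(h*800/o.shape[1]))))
print(state()['grip_width'],state()['contact_force'])
E
```

```text
time_s: 10.53
ee_pos: [0.6053, 0.0268, 0.0629]
eef_rot: [[0.987, 0.162, 0.0], [0.162, -0.987, -0.0], [0.0, 0.0, -1.0]]
contact_force: [0.1, -0.2, 4.1]
grip_width: 0.0356
0.03590470770939644 [-2.10169777 -1.23607869  4.32981133]
```

View pics/both5.png

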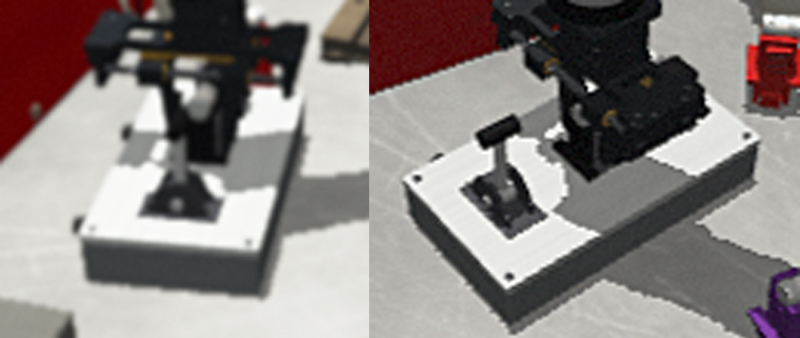

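The views show the lever upright (bar at (500,132) in the right half) and the fingers on the carrier. The width follows the force, so the difference is just compliance. Pull slowly.

```bash

python3 -m handwheel '[{"tx":0,"ty":0,"tz":-0.2,"wx":0,"wy":0,"wz":0},{"tx":0,"ty":0,"tz":-0.4,"wx":0,"wy":0,"wz":0},{"tx":0,"ty":0,"tz":-0.7,"wx":0,"wy":0,"wz":0},{"tx":0,"ty":0,"tz":-1,"wx":0,"wy":0,"wz":0},{"tx":0,"ty":0,"tz":-1.3,"wx":0,"wy":0,"wz":0},{"tx":0,"ty":0,"tz":-1.6,"wx":0,"wy":0,"wz":0},{"tx":0,"ty":0,"tz":-1.6,"wx":0,"wy":0,"wz":0},{"tx":0,"ty":0,"tz":-1.6,"wx":0,"wy":0,"wz":0}]' -1 25
```

```text
time_s: 11.3
ee_pos: [0.6053, 0.0268, 0.079]
eef_rot: [[0.987, 0.162, 0.0], [0.162, -0.987, 0.0], [0.0, 0.0, -1.0]]
contact_force: [-0.2, -0.0, -0.7]
grip_width: 0.036
```

```bash

python3 -m handwheel '[{"tx":0,"ty":0,"tz":-0.6,"wx":0,"wy":0,"wz":0},{"tx":0,"ty":0,"tz":-1.4,"wx":0,"wy":0,"wz":0},{"tx":0,"ty":0,"tz":-2.2,"wx":0,"wy":0,"wz":0},{"tx":0,"ty":0,"tz":-3,"wx":0,"wy":0,"wz":0},{"tx":0,"ty":0,"tz":-3.8,"wx":0,"wy":0,"wz":0},{"tx":0,"ty":0,"tz":-4.6,"wx":0,"wy":0,"wz":0},{"tx":0,"ty":0,"tz":-5.4,"wx":0,"wy":0,"wz":0},{"tx":0,"ty":0,"tz":-6,"wx":0,"wy":0,"wz":0}]'
python3 -m handwheel '[{"tx":0,"ty":0,"tz":-0.6,"wx":0,"wy":0,"wz":0},{"tx":0,"ty":0,"tz":-1.4,"wx":0,"wy":0,"wz":0},{"tx":0,"ty":0,"tz":-2.2,"wx":0,"wy":0,"wz":0},{"tx":0,"ty":0,"tz":-3,"wx":0,"wy":0,"wz":0},{"tx":0,"ty":0,"tz":-3.8,"wx":0,"wy":0,"wz":0},{"tx":0,"ty":0,"tz":-4.6,"wx":0,"wy":0,"wz":0},{"tx":0,"ty":0,"tz":-5.1,"wx":0,"wy":0,"wz":0},{"tx":0,"ty":0,"tz":-5.5,"wx":0,"wy":0,"wz":0}]'
python3 -m handwheel '[{"tx":0,"ty":0,"tz":0,"wx":0,"wy":0,"wz":0},{"tx":0,"ty":0,"tz":0,"wx":0,"wy":0,"wz":0},{"tx":0,"ty":0,"tz":0,"wx":0,"wy":0,"wz":0},{"tx":0,"ty":0,"tz":0,"wx":0,"wy":0,"wz":0},{"tx":0,"ty":0,"tz":0,"wx":0,"wy":0,"wz":0},{"tx":0,"ty":0,"tz":0,"wx":0,"wy":0,"wz":0}]'
python3 lev.py 6 scene side
python3 - <<'E'
from h import *
a9=np.radians(YAW);R=np.array([[np.cos(a9),-np.sin(a9)],[np.sin(a9),np.cos(a9)]])
a,b=cv2.imread('pics/side6.png'),cv2.imread('pics/scene6.png')
o=np.hstack([cv2.resize(a[120:270,210:360],(400,400)),cv2.resize(b[90:260,260:430],(400,400))]); cv2.imwrite('pics/both6.png',o)
for n in('scene','side'):
    c=cam(n);P=pts(c);B=np.dstack([(P[...,:2]-C)@R*1000,P[...,2]*1000])
    s=(abs(B[...,0])<35)&(abs(B[...,1]+10)<40)&(B[...,2]>65)&(B[...,2]<235); z=B[s][:,2]
    print(n,s.sum(),'lowest z',np.percentile(z,[0,1,3,10]).round(1))
print(state()['grip_width'],state()['qd'])
E
```

```text
time_s: 11.97
ee_pos: [0.6054, 0.0268, 0.14]
eef_rot: [[0.987, 0.162, 0.001], [0.162, -0.987, 0.0], [0.001, 0.0, -1.0]]
contact_force: [0.1, -0.0, -1.8]
grip_width: 0.0357
time_s: 12.63
ee_pos: [0.6053, 0.0269, 0.1946]
eef_rot: [[0.987, 0.162, 0.001], [0.162, -0.987, 0.0], [0.001, 0.0, -1.0]]
contact_force: [-0.2, -0.4, -0.8]
grip_width: 0.0356
time_s: 13.13
ee_pos: [0.605, 0.0267, 0.1934]
eef_rot: [[0.987, 0.162, -0.001], [0.162, -0.987, -0.0], [-0.001, 0.0, -1.0]]
contact_force: [-0.8, 0.7, -2.2]
grip_width: 0.0357
scene 99 [[-10.0, 69.6, 117.6], [-5.6, 87.1, 135.7], [2.3, 102.7, 140.0]] cam at [-528.  415.] 0.7351666020245681
 circle centre x,z [ -1.2 130.1] angle -0.017
side 57 [[-7.3, 71.8, 115.6], [-2.2, 93.4, 136.8], [4.3, 102.6, 141.7]] cam at [-229.  947.] 0.6488283657167431
 circle centre x,z [ -0. 132.] angle -0.0
scene 640 lowest z [148.7 153.  155.7 163.9]
side 641 lowest z [154.3 156.3 157.7 165.5]
0.0358662128790062 [ 0.00151142 -0.06399234 -0.05438942  0.02617507  0.05049025 -0.05863004
  0.03291413]
```

View pics/both6.png

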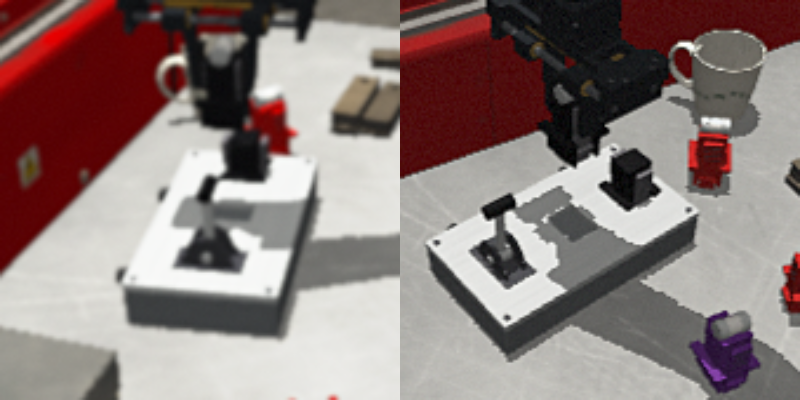

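The fuse carrier hangs free in the gripper, with its socket empty at (572,220) in the right half. The lever is upright and the blank is seated. The lowest point is at about 150 mm, roughly 100 mm above the plate.

```bash
python3 -c "
from workcell import *
print(job_done())"
```

```text
the job is handed in; nothing more can be done
None
```

The lever is upright, and the arm is holding the fuse carrier out of its socket with its catches squeezed. I handed the job in at about 13.4 s; it reports no verdict.

I pinched the lever bar end to end, swung it along its arc and let go. Then I squeezed the fuse carrier's catches, drew it straight up about 13 cm and held it there.

**Last checks:**
- **Lever:** fits to the bar give 0 to -0.02 rad. The scene and side views differ by about 1 mm.
- **Carrier height:** its lowest point is about 10 cm above the cover plate in both views.
- **Carrier level and still:** the tool points straight down and joint speeds are near zero. I judged the carrier's own level only by eye in the pictures.
- **Blank carrier:** still in its socket.
- **Forces:** readings between moves stayed under about 7 N, but I did not see peaks during the moves.

**What disagreed or was not checked:**
- **Grip width:** it reads 35.7 mm instead of the nominal 38 mm. It gave slightly as I changed the grip force, so I put it down to compliance with the catches fully in.
- **Tape and pliers:** I did not measure them again at the end. No move went near them.

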